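# Clear the potter's ware board

### The arm

A 7-joint arm with a two-finger parallel gripper is mounted at the origin on the work surface. World frame = base frame: x ahead of the robot, y to its left, z up, the work surface at z = 0. Lengths are in m, angles in rad, forces in N, time in s.
With the tool pointing down it reaches from about 0.4 to 0.85 m from the base axis. Payload 4.5 kg.
Tool frame: the origin (TCP) lies midway between the tips of the shut fingers; the grasp point (between the pads) lies 19 mm behind it; x points along the fingers, y is the direction in which the jaws open and shut, and the axes are right-handed (so a half turn about x gives the same grasp; the last joint's range is limited). The gripper opens to 88 mm and grips with 3 to 60 N. Pads are 18 mm wide; open, the fingers measure 123 mm over their backs; the gripper's body (75 mm by 187 mm) begins 45 mm behind the grasp point.
Start: joints at [-1.156, 0.689, -0.195, 1.565, 0.157, 0.902, -0.215], TCP at [0.232, 0.58, 0.239] pointing down, gripper open.
Joint ranges: [-3.01, 3.01], [-0.46, 2.08], [-1.47, 1.51], [0.13, 2.56], [-1, 4.14], [0.04, 2.09], [-2.66, 2.66]. Speed limits (rad/s): [2.57, 2.57, 3.14, 3.14, 3.14, 3.14, 3.14].

### API

Orientations are given as a unit quaternion [x, y, z, w].
In Python, from plant import get_state, imaging, r gives the robot as it stands.
- The arm moves only by the tool send_rows, never from a script. Its arguments are lists of equal length, an entry for each row: "linear": the shift along the tool's x, y, z in m, a list of three; "twist": the turn about the tool's x in rad. In form: {"linear": [[tx, ty, tz], ...], "twist": [twist, ...]}. A call has 1 to 20 rows; each row shifts and turns the commanded pose from where the row before left it, along the tool's axes as they then stand; what a row does not reach is not made up. A row lasts 1/8 s, in which the tool goes at most 62.5 mm and 10.7 degrees, less where a joint would pass 70% of its speed; a pose out of reach is approached as far as the arm can. A call is refused whole if a number of a shift passes 0.0625 or a number of a turn 0.188, either way. A call with a gripper value outside its range is refused whole. "jaw" is the closure, from 0 (fully open) to 1 (shut), set as the call begins (left out, the last holds). The fingers move at their own pace and stop on an object; "newtons" is the grip in N (left out, the last holds). Time passes only in rows, so rows that do not move let the fingers close. It gives the time, the measured TCP pose, the force and the opening at its end, in the units of the state.
- get_state(): the state, without advancing time (a new reading comes with each control period).
- imaging.snapshot(name): name is "scene" or "top" or "wrist"; returns a dict with "frame" (384x512x3 uint8, red, green, blue), "fovy" (degrees; the focal length in pixels is half the picture's height over the tangent of half this angle, whatever the lens; pixels are square), "cx", "cy" (the principal point, pixels), "dist" ([k1, k2, p1, p2, k3] as OpenCV has them; the pictures are not rectified), "rvec" (rotation vector, rad) and "tvec" (3), from world to camera coordinates, as OpenCV has them. Camera axes: x right, y down, z forward; pixel columns grow to the right and rows downward; lengths in m; the calibration is good to about 2 mm. A picture is of the moment at which its call begins. There is no depth.
- r.finish_job(): hands the job in, once; it reports no verdict.
The state is a dict: "clock": time; "q": joint angles; "qd": joint speeds; "joint_torque": joint torques, N m; "tool_pos": TCP position; "eef_rot": TCP orientation; "contact_force": force on the tool from outside, world axes, zero at the start; "moment": the same for the moment, N m; "opening": opening from 0.0 (shut) to 1.0 (fully open).
Only numpy, scipy, OpenCV 4.12 (cv2) and the standard library are available. Lean on these libraries where they do the work, as an engineer would, in place of code of your own. Each camera call takes 0.05 s, during which the arm holds its last target. There are 200 camera calls.

### The job

Clear the ware board in the pottery. First lift the small bowl that stands in the way and nest it upright in the large bowl where that stands, setting it down gently onto the large bowl's floor before letting go, not dropping it. Then put all three broken sherds lying on the board, two of them tucked beneath its low shelf, into the grey scrap tub, and leave the jar, the vase, the prop and the tub where they are.

Things in the scene. Friction and masses are not known exactly. Their poses are not given: they have to be found in the camera images.
- rack: fixed plywood ware board 260 (x) by 360 (y) by 20 mm thick with a low slatted shelf over its far part. Origin at the centre of the underside, on the table; x points away from the robot (yaw within 0.12 rad).
- shelf_edge (a point): middle of the shelf's lower front edge, axes as the rack's. Shelf: rack x = +30 to +130 mm, three slats along y 18 wide and 16 mm thick with gaps too narrow for fingers, underside 165 mm above the board; at y = +-165 mm a 12 mm bearer beneath and a 25 mm post at the far corner. A gripper leaning 25 to 35 degrees, fingers away from the robot and down, reaches beneath; an upright one cannot.
- board_top (a point): middle of the upper face of the ware board, 20 mm above the table, axes as the rack's
- sherd_a: a broken piece of terracotta, a lump about 46 long (its x) by 34 wide (its y, two flat upright sides over the middle 70 % of the length, ragged ends) by 22 mm high, 60 g give or take 40 %; origin at the centre of its underside, z up. Starts flat on the board beneath the shelf, its centre 6 to 16 mm behind the shelf's front edge and its x within 0.4 rad of the rack's x.
- sherd_b: a broken piece of terracotta, a lump about 40 long (its x) by 28 wide (its y, two flat upright sides over the middle 70 % of the length, ragged ends) by 20 mm high, 40 g give or take 40 %; origin at the centre of its underside, z up. Starts flat on the board beneath the shelf, its centre 6 to 16 mm behind the shelf's front edge and its x within 0.4 rad of the rack's x.
- sherd_c: a broken piece of terracotta, a lump about 50 long (its x) by 36 wide (its y, two flat upright sides over the middle 70 % of the length, ragged ends) by 24 mm high, 80 g give or take 40 %; origin at the centre of its underside, z up. Starts flat in the open on the near part of the board on one side of the small bowl (the jar is on the other), its x within 0.4 rad of the rack's x.
- bowl_small: small white ceramic bowl, round, 92 mm across the rim, 54 mm high, wall 5 mm thick and nearly upright (8 degrees outward) over its upper 36 mm, foot 56 mm across, 130 g give or take 30 %; starts upright mid-way along the board's near part, its nearest rim 120 to 152 mm in front of the shelf's front edge. Can be pinched by the rim. Origin at the centre of its underside, z up.
- bowl_large: large white ceramic bowl, round, 176 mm across the rim, 64 mm high, foot 104 mm across, flat inner floor about 90 mm across and 7 mm above its underside, 550 g; stands loose on the table to the left or right of the board. Origin at the centre of its underside, z up.
- tub: fixed open grey plastic scrap tub, 180 (x) by 150 (y) by 80 mm high outside, walls and floor 5 mm; on the table on the other side of the board from the large bowl. Origin at the centre of its underside, z up.
- tub_in (a point): centre of the tub's inner floor, axes as the tub's
- jar: bystander: small glass jar with a steel cap, 42 mm across, 62 mm high, standing on the near part of the board on the other side of the small bowl from the open sherd; origin at the centre of its underside
- vase: bystander: white vase 115 mm high, 84 mm across, standing on top of the shelf; origin at the centre of its underside
- prop: bystander: white kiln prop, an upright cylinder 40 mm across and 70 mm high, on the table beside the rack; origin at the centre of its underside

How it is judged:
By the outcome, as a careful person would: the job done as asked, in the order asked, and still so for the second after the job is handed in, with the robot touching nothing.
It also fails if it takes over 70 s, if anything falls off the work surface, if the arm or the gripper's body presses on something with over 40 N, if the wrist force passes 120 N, or if a joint passes its speed limit or range.

## Working session

There is one attempt and no reset: what is moved stays moved. The work goes in short steps, Python scripts to look and compute and a tool call to move; the robot and the scene stay as the last step left them, time stands still between calls to the robot, and variables do not carry over. Pictures are saved under pics/ and viewed, and the job is handed in when it is done.

Besides the shell and the picture viewer there is one more tool, called after ">>>" in YAML: its name, and indented under it one key for each argument. send_rows: Moves the arm, as the interface text tells. Its arguments: {"type":"object","properties":{"linear":{"type":"array","items":{"type":"array","items":{"type":"number"}}},"twist":{"type":"array","items":{"type":"number"}},"jaw":{"type":"number"},"newtons":{"type":"number"}},"required":["linear","twist"]}

```bash
ls; mkdir -p pics; cat > h.py <<'E'
import numpy as np, cv2
from scipy.spatial.transform import Rotation as R
from plant import get_state, imaging, r
def snap(n,f):
    s=imaging.snapshot(n); cv2.imwrite('pics/'+f+'.png',s['frame'][:,:,::-1]); np.save('pics/'+f+'.npy',s,allow_pickle=True); return s
def load(f): return np.load('pics/'+f+'.npy',allow_pickle=True).item()
def K(s):
    f=s['frame'].shape[0]/2/np.tan(np.radians(s['fovy'])/2); return np.array([[f,0,s['cx']],[0,f,s['cy']],[0,0,1.]])
def ray(s,px):
    p=cv2.undistortPoints(np.array(px,float).reshape(-1,1,2),K(s),np.array(s['dist'],float)).reshape(-1,2)
    Rm=cv2.Rodrigues(np.array(s['rvec'],float))[0]; c=-Rm.T@np.array(s['tvec'],float).ravel()
    return c,np.c_[p,np.ones(len(p))]@Rm
def plane(s,px,z):
    c,d=ray(s,px); return c+d*((z-c[2])/d[:,2:3])
def proj(s,P):
    return cv2.projectPoints(np.array(P,float).reshape(-1,1,3),np.array(s['rvec'],float),np.array(s['tvec'],float),K(s),np.array(s['dist'],float))[0].reshape(-1,2)
def st():
    s=get_state(); print('t',round(s['clock'],2),'p',np.round(s['tool_pos'],4),'open',round(s['opening'],3),'F',np.round(s['contact_force'],1)); print(np.round(R.from_quat(s['eef_rot']).as_matrix(),3),'q',np.round(s['q'],2)); return s
E
python3 - <<'E'
from h import *
for n in ('scene','top','wrist'):
    s=snap(n,n+'0'); c,_=ray(s,[[256,192]]); print(n,s['fovy'],c)
st()
E
```

```text
pics
scene 52.17566581841739 [0.60880082 0.65539762 0.81220791]
top 54.424134935129736 [ 0.51583129 -0.01172358  1.04103736]
wrist 62.38318602519259 [0.15772176 0.60920636 0.38273637]
t 0.15 p [0.2322 0.5798 0.2381] open 1.003 F [-0.7 -0.2  0.5]
[[-0.     0.372  0.928]
 [-0.001  0.928 -0.372]
 [-1.    -0.001  0.   ]] q [-1.16  0.69 -0.19  1.57  0.16  0.9  -0.22]
```

View pics/scene0.png

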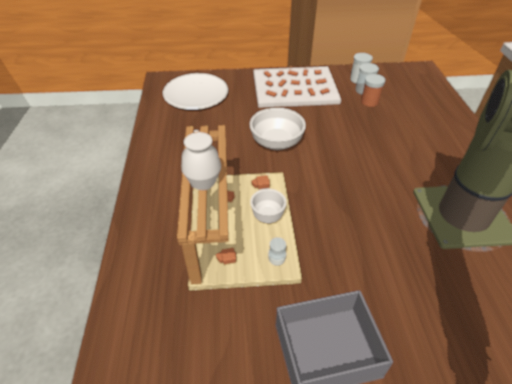

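View pics/top0.png

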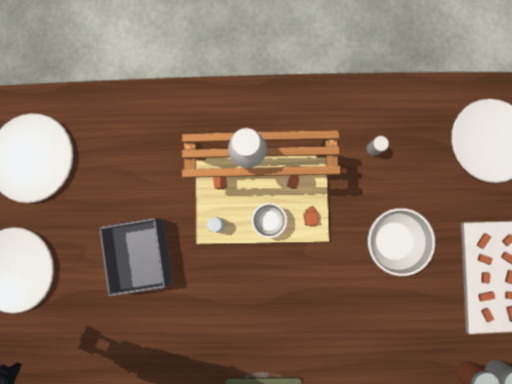

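View pics/wrist0.png

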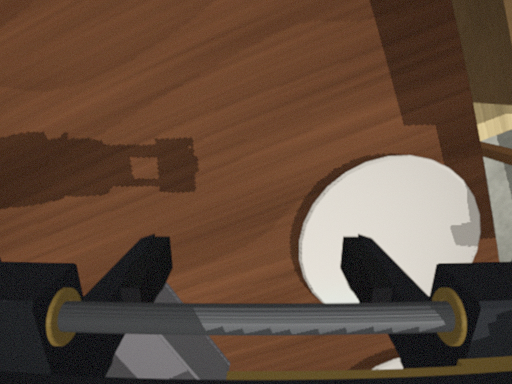

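Top view (image up = +x, left = +y): the board has near corners at (196,244) and (329,241). The small bowl is at (269,220), sherd C at (312,217) and the jar at (216,225). Sherds A and B peek out at (219,182) and (293,182). The tub is at (136,256), the large bowl at (401,241), the prop at (379,146) and the vase at (247,148).

```bash
cat > m.py <<'E'
from h import *
def red(s,roi):
    h=cv2.cvtColor(s['frame'],cv2.COLOR_RGB2HSV); f=s['frame'].astype(int)
    m=((f[:,:,0]-f[:,:,2]>60)&(f[:,:,1]<0.52*f[:,:,0])&(h[:,:,1]>130)&(f[:,:,0]>90)).astype(np.uint8)
    z=np.zeros_like(m); x0,y0,x1,y1=roi; z[y0:y1,x0:x1]=m[y0:y1,x0:x1]; return z
E
python3 - <<'E'
from m import *
s=load('top0'); 
P=lambda px,z: print(np.round(plane(s,px,z),4).tolist())
print('board near corners');P([[196,244],[329,241.5]],.02)
print('slat front ends top z=.201');P([[182,177],[340,175]],.201)
for n,px,z in(('jar top',[[216,223]],.082),('vase',[[247,142]],.3),('prop top',[[381,144]],.07)): print(n);P(px,z)
m=red(s,(195,172,330,245)); n,l,q,c=cv2.connectedComponentsWithStats(m)
for i in range(1,n):
    if q[i,4]>15:
        print('red',q[i],c[i]); P([c[i]],.03); ys,xs=np.nonzero(l==i); b=cv2.minAreaRect(plane(s,np.c_[xs,ys],.035)[:,:2].astype(np.float32)*1000); print(b)
f=s['frame'].astype(int); w=((f.min(2)>105)&(f.max(2)-f.min(2)<35)).astype(np.uint8)
n,l,q,c=cv2.connectedComponentsWithStats(w)
for i in range(1,n):
    if q[i,4]>150 and 200<c[i][1]<290:
        ct=max(cv2.findContours((l==i).astype(np.uint8),cv2.RETR_EXTERNAL,cv2.CHAIN_APPROX_NONE)[0],key=len)[:,0]
        z=.064 if q[i,2]>50 else .074
        pc=plane(s,ct,z)[:,:2].astype(np.float32); (x,y),rr=cv2.minEnclosingCircle(pc); print('white',q[i],c[i].round(),'circle',x,y,rr)
print('tub rim outer corners z=.08');P([[100,227],[157,219],[170,288],[107,296]],.08)
big=np.hstack([cv2.resize(s['frame'][120:260,180:345],(792,560*792//660*140//140*1),interpolation=2)]) 
big=cv2.resize(s['frame'][125:255,170:345],None,fx=4.5,fy=4.5,interpolation=2); cv2.imwrite('pics/top0z.png',big[:,:,::-1])
t=load('scene0');big=cv2.resize(t['frame'][120:295,170:310],None,fx=3.4,fy=3.4,interpolation=2); cv2.imwrite('pics/sc0z.png',big[:,:,::-1])
E
```

```text
board near corners
[[0.4674, 0.1743, 0.02], [0.4672, -0.1877, 0.02]]
slat front ends top z=.201
[[0.6283, 0.1724, 0.201], [0.6248, -0.1867, 0.201]]
jar top
[[0.5231, 0.1109, 0.082]]
vase
[[0.6832, 0.0185, 0.3]]
prop top
[[0.722, -0.3261, 0.07]]
white [252 203  35  35 978] [269. 220.] circle 0.5287894606590271 -0.025206943973898888 0.04622174799442291
white [ 367  208   69   68 3663] [401. 242.] circle 0.4647684395313263 -0.36833494901657104 0.0899932011961937
white [207 217  18  16 219] [216. 224.] circle 0.5188087224960327 0.11307303607463837 0.022850198671221733
white [ 126  221   38   66 1736] [144. 257.] circle 0.4452908933162689 0.29531368613243103 0.08859024196863174
white [ 461  221   51  113 4385] [486. 276.] circle 0.36721763014793396 -0.6016806960105896 0.15811647474765778
white [   0  227   54   87 3850] [ 23. 270.] circle 0.40645402669906616 0.6683205962181091 0.11592906713485718
tub rim outer corners z=.08
[[0.518, 0.4166, 0.08], [0.5363, 0.2649, 0.08], [0.3591, 0.2316, 0.08], [0.3397, 0.3969, 0.08]]
```

View pics/top0z.png

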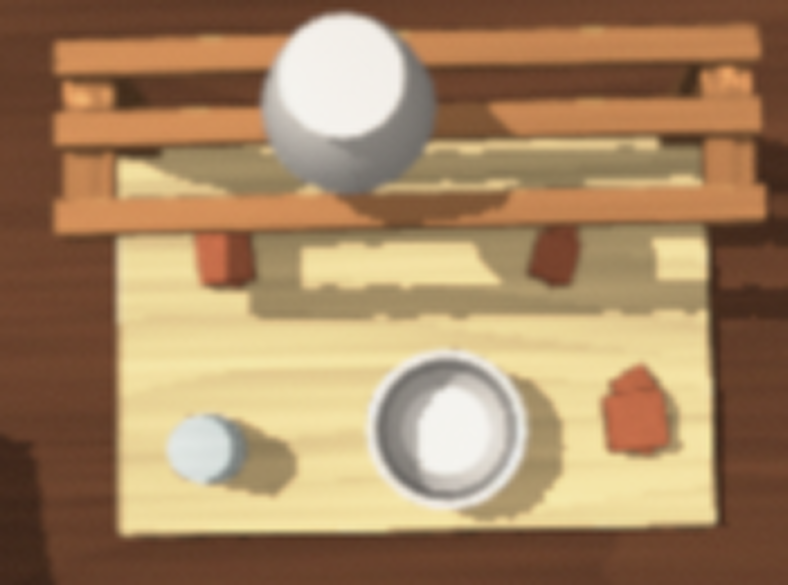

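View pics/sc0z.png

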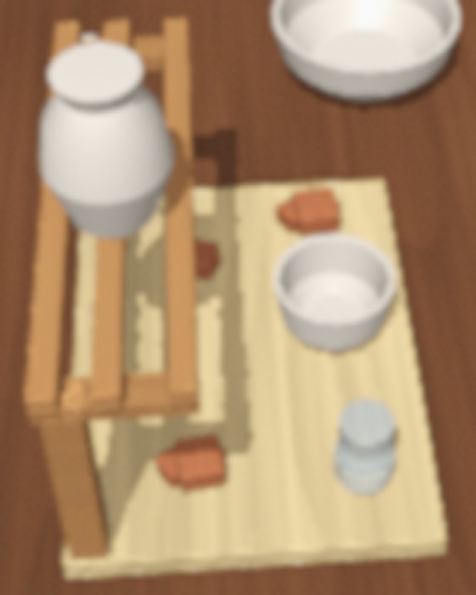

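>>> send_rows:
  linear:
    - [0, 0, 0]
    - [0, 0, 0]
    - [0, 0, 0]
    - [0, -0.04, 0.021]
    - [0, -0.04, 0.021]
    - [0, -0.04, 0.021]
    - [0, -0.04, 0.021]
    - [0, -0.04, 0.021]
    - [0, -0.04, 0.021]
    - [0, -0.04, 0.021]
    - [0, -0.04, 0.021]
    - [0, -0.04, 0.021]
    - [0, -0.04, 0.021]
    - [0, -0.04, 0.021]
    - [0, -0.04, 0.021]
    - [0, -0.04, 0.021]
    - [0, -0.04, 0.021]
    - [0, 0, 0]
  twist: [-0.127, -0.127, -0.127, 0, 0, 0, 0, 0, 0, 0, 0, 0, 0, 0, 0, 0, 0, 0]
  jaw: 0.5
  newtons: 25

```text
clock: 2.4
tool_pos: [0.5275, 0.0158, 0.2382]
eef_rot: [0.002, 0.707, -0.003, 0.707]
contact_force: [0.7, 0.2, 0.4]
opening: 0.502
```

```bash
python3 - <<'E'
from h import *
st(); s=snap('wrist','w1'); c,d=ray(s,[[256,192]]); print(c,d)
E
```

```text
t 2.4 p [0.5275 0.0158 0.2382] open 0.502 F [0.7 0.2 0.4]
[[ 0.     0.007  1.   ]
 [-0.002  1.    -0.007]
 [-1.    -0.002  0.   ]] q [ 0.12  0.58 -0.38  1.85  0.3   0.77  1.14]
[0.44736036 0.01656873 0.38289712] [[ 0.30421453 -0.0044624  -0.95259397]]
```

View pics/w1.png

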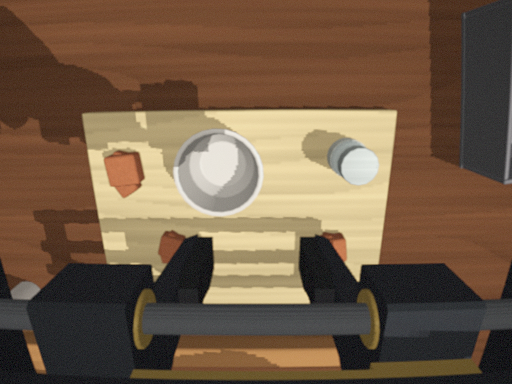

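Wrist view (flipped, robot at the top): small bowl rim ellipse centred near (219,172), sherd C (124,172), jar (355,160), under-shelf sherds at (173,248) and (337,247).

```bash
python3 - <<'E'
from h import *
s=load('w1'); f=s['frame'].astype(int)
w=((f.max(2)-f.min(2)<40)&(f.min(2)>60)).astype(np.uint8)
w[:, :165]=0; w[:,275:]=0; w[:120]=0; w[225:]=0
ct=max(cv2.findContours(w,cv2.RETR_EXTERNAL,cv2.CHAIN_APPROX_NONE)[0],key=len)[:,0]
pc=plane(s,ct,.074)[:,:2].astype(np.float32); print(cv2.minEnclosingCircle(pc), cv2.fitEllipse(pc))
for p in ([124,172],[173,248],[337,247],[224,215]): print(p,f[p[1],p[0]])
m=((f[:,:,1]<0.56*f[:,:,0])&(f[:,:,0]>105)&(f[:,:,0]-f[:,:,1]>50)).astype(np.uint8); m[:135]=0; m[275:]=0;m[:,:95]=0;m[:,380:]=0
n,l,q,c=cv2.connectedComponentsWithStats(m)
for i in range(1,n):
    if q[i,4]>40:
        ys,xs=np.nonzero(l==i); P=plane(s,np.c_[xs,ys],.04)[:,:2]; print(q[i],c[i].round(),P.mean(0).round(4),cv2.minAreaRect((P*1000).astype(np.float32)))
E
```

```text
((0.5264930129051208, -0.02320343255996704), 0.045810066163539886) ((0.5264062285423279, -0.02314034476876259), (0.08991909772157669, 0.09019686281681061), 178.5159912109375)
[124, 172] [191 116  77]
[173, 248] [134  76  47]
[337, 247] [201 126  81]
[224, 215] [229 221 206]
```

>>> send_rows:
  linear:
    - [0.03, 0.0037, 0]
    - [0.04, 0, 0]
    - [0.04, 0, 0]
    - [0.04, 0, 0]
    - [0.024, 0, 0]
    - [0.01, 0, 0]
    - [0, 0, 0]
  twist: [0, 0, 0, 0, 0, 0, 0]

```text
clock: 3.32
tool_pos: [0.526, 0.0251, 0.0547]
eef_rot: [-0.0, 0.707, 0.001, 0.707]
contact_force: [0.4, -0.0, 0.1]
opening: 0.501
```

>>> send_rows:
  linear:
    - [0, 0, 0]
    - [0, 0, 0]
    - [0, 0, 0]
    - [0, 0, 0]
  twist: [0, 0, 0, 0]
  jaw: 1
  newtons: 25

```text
clock: 3.82
tool_pos: [0.5264, 0.0231, 0.0551]
eef_rot: [-0.0, 0.707, -0.001, 0.707]
contact_force: [-1.3, -4.8, 10.8]
opening: 0.084
```

```bash
python3 - <<'E'
from h import *
st(); s=snap('wrist','w2')
E
```

```text
t 3.83 p [0.5264 0.0231 0.0551] open 0.084 F [-1.3 -4.8 10.8]
[[ 0.     0.001  1.   ]
 [-0.001  1.    -0.001]
 [-1.    -0.001  0.   ]] q [-0.02  0.87 -0.19  1.99  0.47  0.33  0.98]
```

View pics/w2.png

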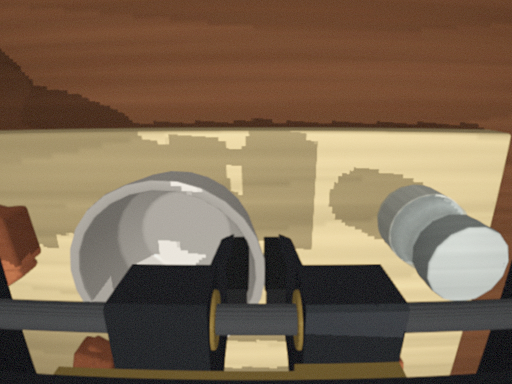

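>>> send_rows:
  linear:
    - [-0.01, 0, 0]
    - [-0.03, 0, 0]
    - [-0.04, 0, 0]
    - [-0.04, 0, 0]
    - [0, -0.02, -0.003]
    - [0, -0.035, -0.006]
    - [0, -0.035, -0.006]
    - [0, -0.035, -0.006]
    - [0, -0.035, -0.006]
    - [0, -0.035, -0.006]
    - [0, -0.035, -0.006]
    - [0, -0.035, -0.006]
    - [0, -0.035, -0.006]
    - [0, -0.035, -0.006]
    - [0, -0.015, -0.005]
    - [0, 0, 0]
    - [0, 0, 0]
  twist: [0, 0, 0, 0, 0, 0, 0, 0, 0, 0, 0, 0, 0, 0, 0, 0, 0]

```text
clock: 6.0
tool_pos: [0.4652, -0.3237, 0.1748]
eef_rot: [-0.0, 0.707, 0.002, 0.707]
contact_force: [-0.6, 0.1, -0.7]
opening: 0.06
```

```bash
python3 - <<'E'
from h import *
st(); s=snap('wrist','w3'); s=snap('top','top3'); s=snap('scene','sc3')
E
```

```text
t 6.0 p [ 0.4652 -0.3237  0.1748] open 0.06 F [-0.6  0.1 -0.7]
[[ 0.001 -0.003  1.   ]
 [ 0.002  1.     0.003]
 [-1.     0.002  0.001]] q [ 0.78  0.72 -0.42  1.8   0.43  0.71  1.69]
```

View pics/w3.png

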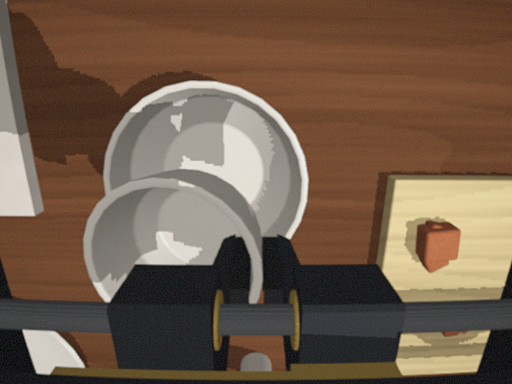

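View pics/sc3.png

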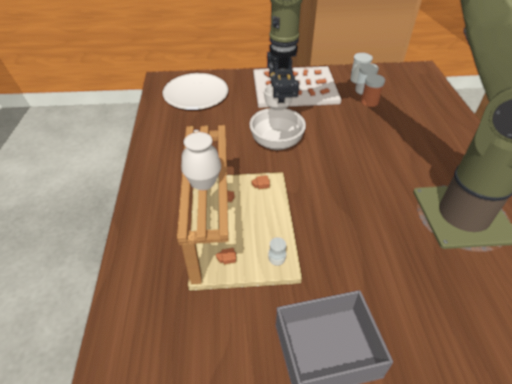

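```bash
python3 - <<'E'
from h import *
s=load('w3')
from scipy.optimize import least_squares
p=plane(s,[[105,180],[308,182],[205,82],[127,122],[283,120]],.064); print(p.round(4))
print(least_squares(lambda v:np.hypot(*(p[:,:2]-v).T)-.088,[.465,-.368]).x)
# small bowl rim fit: several rim outer points at z(rim)=.1748+.02-ish
for z in (.185,.195,.205): 
  q=plane(s,[[85,240],[100,205],[130,183],[175,174],[225,184],[250,215],[262,250],[88,270],[104,300]],z)
  v=least_squares(lambda v:np.hypot(*(q[:,:2]-v[:2]).T)-v[2],[.465,-.37,.046]); print(z,v.x,v.fun.round(4))
# same in w2
t=load('w2'); q=plane(t,[[72,255],[85,215],[115,187],[175,173],[225,192],[250,220],[264,260]],.075); v=least_squares(lambda v:np.hypot(*(q[:,:2]-v[:2]).T)-v[2],[.465,-.37,.046]); print(v.x,v.fun.round(4))
E
```

```text
[[ 0.4565 -0.4518  0.064 ]
 [ 0.4578 -0.2801  0.064 ]
 [ 0.3782 -0.3632  0.064 ]
 [ 0.4083 -0.4272  0.064 ]
 [ 0.4068 -0.3026  0.064 ]]
[ 0.46810405 -0.36539743]
0.185 [ 0.46360175 -0.36316935  0.04410765] [-0.0001 -0.0006 -0.001  -0.0002  0.0027 -0.0002 -0.0015  0.0001  0.0007]
0.195 [ 0.45775709 -0.36028442  0.04082846] [-0.0001 -0.0005 -0.0009 -0.0002  0.0025 -0.0001 -0.0014  0.0001  0.0007]
0.205 [ 0.45191242 -0.3573995   0.03754926] [-0.0001 -0.0005 -0.0008 -0.0002  0.0023 -0.0001 -0.0013  0.0001  0.0006]
[-356.85651519   -1.90012252  357.35829571] [ 0.0192 -0.0004 -0.0129 -0.0187 -0.0105  0.002   0.0213]
```

```bash
python3 - <<'E'
from h import *
s=load('sc3'); b=cv2.resize(s['frame'][55:160,230:325],None,fx=5.5,fy=5.5,interpolation=2); cv2.imwrite('pics/sc3z.png',b[:,:,::-1])
E
```

```text
(no output)
```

View pics/sc3z.png

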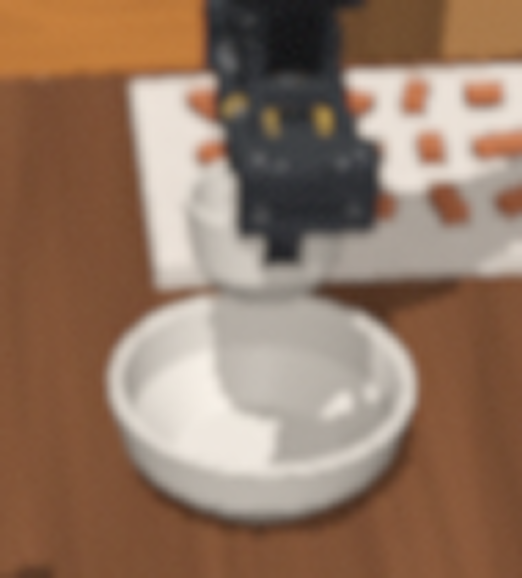

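Small bowl hangs slightly tilted (wall aligned with pads); I lower it with force checks.

>>> send_rows:
  linear:
    - [0.01, -0.008, 0.001]
    - [0.03, 0, 0]
    - [0.03, 0, 0]
    - [0.025, 0, 0]
    - [0.015, 0, 0]
    - [0, 0, 0]
    - [0, 0, 0]
  twist: [0, 0, 0, 0, 0, 0, 0]

```text
clock: 7.02
tool_pos: [0.4661, -0.3343, 0.0653]
eef_rot: [-0.0, 0.707, -0.0, 0.708]
contact_force: [0.2, 0.2, -1.5]
opening: 0.065
```

>>> send_rows:
  linear:
    - [0.003, 0, 0]
    - [0.003, 0, 0]
    - [0, 0, 0]
  twist: [0, 0, 0]

```text
clock: 7.4
tool_pos: [0.4654, -0.334, 0.0587]
eef_rot: [-0.0, 0.707, 0.0, 0.707]
contact_force: [0.5, 0.2, -1.2]
opening: 0.06
```

>>> send_rows:
  linear:
    - [0.003, 0, 0]
    - [0.002, 0, 0]
    - [0, 0, 0]
  twist: [0, 0, 0]

```text
clock: 7.78
tool_pos: [0.4654, -0.3339, 0.0535]
eef_rot: [0.0, 0.707, 0.0, 0.707]
contact_force: [1.2, 0.3, -1.9]
opening: 0.063
```

>>> send_rows:
  linear:
    - [0.002, 0, 0]
    - [0.002, 0, 0]
    - [0, 0, 0]
  twist: [0, 0, 0]

```text
clock: 8.15
tool_pos: [0.4658, -0.3332, 0.0499]
eef_rot: [-0.0, 0.707, 0.001, 0.707]
contact_force: [-1.0, 2.5, 3.2]
opening: 0.066
```

>>> send_rows:
  linear:
    - [0.002, 0, 0]
    - [0.001, 0, 0]
    - [0, 0, 0]
  twist: [0, 0, 0]
  newtons: 15

```text
clock: 8.52
tool_pos: [0.4659, -0.3323, 0.047]
eef_rot: [0.0, 0.707, 0.001, 0.707]
contact_force: [-0.6, 5.0, 7.0]
opening: 0.069
```

```bash
python3 - <<'E'
from h import *
st(); s=snap('wrist','w4'); s=snap('scene','sc4'); b=cv2.resize(s['frame'][55:160,230:325],None,fx=5.5,fy=5.5,interpolation=2); cv2.imwrite('pics/sc4z.png',b[:,:,::-1])
E
```

```text
t 8.53 p [ 0.4659 -0.3323  0.047 ] open 0.069 F [-0.6  5.   7. ]
[[ 0.    -0.002  1.   ]
 [ 0.002  1.     0.002]
 [-1.     0.002  0.   ]] q [ 0.71  0.92 -0.29  1.85  0.55  0.46  1.6 ]
```

View pics/w4.png

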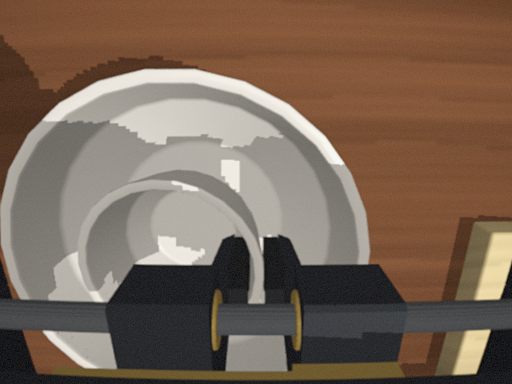

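View pics/sc4z.png

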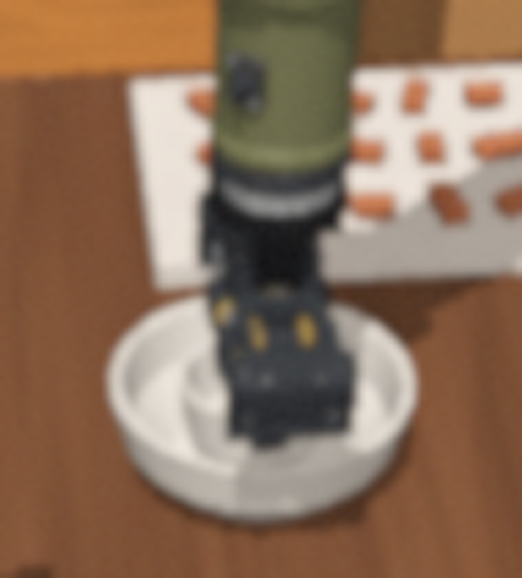

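>>> send_rows:
  linear:
    - [0, 0, 0]
    - [0.002, 0, 0]
    - [0.001, 0, 0]
    - [0, 0, 0]
  twist: [0, 0, 0, 0]
  newtons: 7

```text
clock: 9.12
tool_pos: [0.4655, -0.3339, 0.0435]
eef_rot: [-0.0, 0.707, 0.0, 0.707]
contact_force: [-0.3, 3.7, 3.7]
opening: 0.089
```

>>> send_rows:
  linear:
    - [0.002, 0, 0]
    - [0.001, 0, 0]
    - [0, 0, 0]
  twist: [0, 0, 0]
  newtons: 5

```text
clock: 9.5
tool_pos: [0.4659, -0.3343, 0.0409]
eef_rot: [-0.0, 0.707, -0.0, 0.707]
contact_force: [0.9, 3.7, 6.1]
opening: 0.092
```

```bash
python3 - <<'E'
from h import *
st(); s=snap('wrist','w5')
E
```

```text
t 9.5 p [ 0.4659 -0.3343  0.0409] open 0.092 F [0.9 3.7 6.1]
[[ 0.001 -0.     1.   ]
 [-0.001  1.     0.   ]
 [-1.    -0.001  0.001]] q [ 0.71  0.93 -0.28  1.85  0.55  0.44  1.6 ]
```

View pics/w5.png

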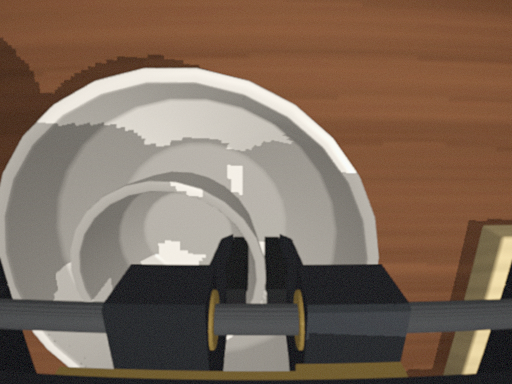

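>>> send_rows:
  linear:
    - [0, 0, 0]
    - [0, 0, 0]
    - [-0.01, 0, 0]
    - [-0.03, 0, 0]
    - [-0.05, 0, 0]
    - [-0.05, 0, 0]
    - [0, 0, 0]
  twist: [0, 0, 0, 0, 0, 0, 0]
  jaw: 0.8

```text
clock: 10.42
tool_pos: [0.4678, -0.3354, 0.185]
eef_rot: [-0.001, 0.705, -0.002, 0.71]
contact_force: [0.5, 0.5, -0.8]
opening: 0.202
```

```bash
python3 - <<'E'
from h import *
st(); s=snap('wrist','w6')
E
```

```text
t 10.43 p [ 0.4678 -0.3354  0.185 ] open 0.202 F [ 0.5  0.5 -0.8]
[[ 0.007  0.     1.   ]
 [-0.004  1.    -0.   ]
 [-1.    -0.004  0.007]] q [ 0.8   0.72 -0.43  1.77  0.42  0.74  1.71]
```

View pics/w6.png

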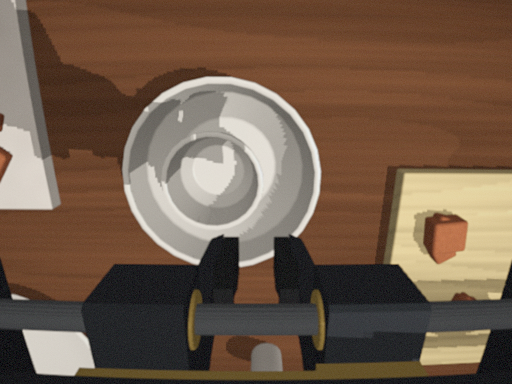

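Small bowl sits upright and centred in the large bowl: rims at (211,180) and (222,170). Sherd C is at about (445,237). Next I measure C.

```bash
cat > m.py <<'E'
from h import *
def red(s,roi,z,rmin=115,ratio=.68):
    f=s['frame'].astype(int); m=((f[:,:,1]<ratio*f[:,:,0])&(f[:,:,0]>rmin)).astype(np.uint8)
    x0,y0,x1,y1=roi; k=np.zeros_like(m); k[y0:y1,x0:x1]=m[y0:y1,x0:x1]
    n,l,q,c=cv2.connectedComponentsWithStats(k)
    for i in range(1,n):
        if q[i,4]>25:
            ys,xs=np.nonzero(l==i); P=plane(s,np.c_[xs,ys],z)[:,:2]; b=cv2.minAreaRect((P*1000).astype(np.float32)); print(q[i],c[i].round(1),'mean',P.mean(0).round(4),'x',P[:,0].min().round(4),P[:,0].max().round(4),'y',P[:,1].min().round(4),P[:,1].max().round(4),b)
E
python3 - <<'E'
from m import *
print('w6');s=load('w6'); red(s,(415,200,480,275),.044)
s=load('w6'); b=cv2.resize(s['frame'][160:330,380:512],None,fx=3.5,fy=3.5,interpolation=2); cv2.imwrite('pics/w6z.png',b[:,:,::-1])
print('top');s=load('top0'); red(s,(300,200,325,235),.044); red(s,(200,176,240,200),.04,100); red(s,(275,176,310,200),.04,85)
E
```

```text
w6
[440 217  11   4  37] [444.7 218.6] mean [ 0.5074 -0.1486] x 0.5056 0.5089 y -0.1536 -0.143 ((507.2798156738281, -148.3093719482422), (10.646971702575684, 3.229391574859619), 89.6987533569336)
[ 433  221   34   42 1102] [448.4 239.4] mean [ 0.5306 -0.1401] x 0.5101 0.5566 y -0.1574 -0.1218 ((533.4234008789062, -139.1248321533203), (45.24458312988281, 33.98307800292969), 5.1269707679748535)
top
[304 207  15  19 206] [310.9 216.5] mean [ 0.5354 -0.1376] x 0.5128 0.5609 y -0.1561 -0.1194 ((536.5200805664062, -137.148193359375), (48.720115661621094, 34.717201232910156), 5.291645050048828)
[214 176  12  13 139] [219.5 181.5] mean [0.6353 0.1054] x 0.6174 0.6505 y 0.0904 0.1205 ((633.8946533203125, 105.51514434814453), (29.906957626342773, 32.89249038696289), 89.27364349365234)
[288 176  11  12 100] [293.  181.3] mean [ 0.6312 -0.0931] x 0.6157 0.6458 y -0.1066 -0.0793 ((631.6228637695312, -92.90290832519531), (24.25103187561035, 31.972209930419922), 77.08636474609375)
```

View pics/w6z.png

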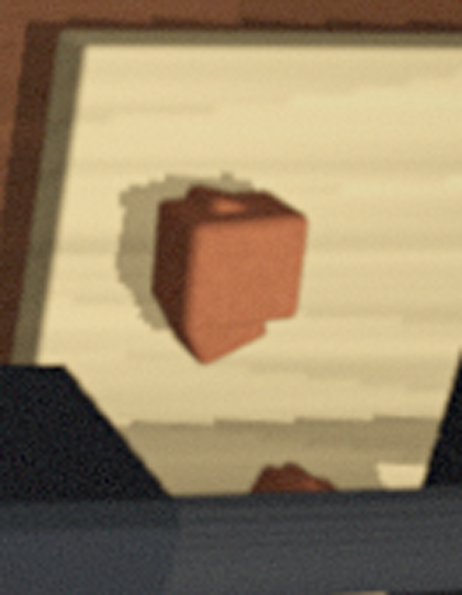

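>>> send_rows:
  linear:
    - [0, 0.03, 0.01]
    - [0, 0.04, 0.014]
    - [0, 0.04, 0.014]
    - [0, 0.04, 0.014]
    - [0, 0.035, 0.012]
    - [0, 0.012, 0.002]
    - [0, 0, 0]
    - [0.03, 0, 0]
    - [0.03, 0, 0]
    - [0, 0, 0]
  twist: [0, 0, 0, 0, 0, 0, -0.09, 0, 0, 0]
  jaw: 0.3
  newtons: 30

```text
clock: 11.72
tool_pos: [0.5287, -0.1384, 0.1184]
eef_rot: [-0.031, 0.709, 0.031, 0.704]
contact_force: [0.3, 0.8, -0.0]
opening: 0.699
```

```bash
python3 - <<'E'
from h import *
st(); s=snap('wrist','w7')
# expected sherd outline vs image: project tcp on board
p=np.array(get_state()['tool_pos']); print(proj(s,[[p[0],p[1],.044],[.534,-.138,.044]]))
E
```

```text
t 11.72 p [ 0.5287 -0.1384  0.1184] open 0.699 F [ 0.3  0.8 -0. ]
[[-0.006 -0.089  0.996]
 [-0.     0.996  0.089]
 [-1.     0.    -0.006]] q [ 0.38  0.78 -0.35  1.9   0.49  0.55  1.36]
[[256.32994199 207.48623727]
 [256.07015394 212.55685775]]
```

View pics/w7.png

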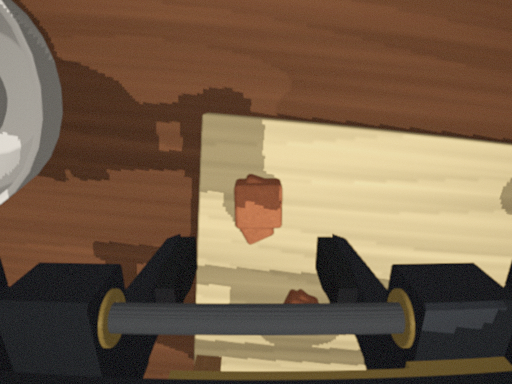

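Sherd C centred at (258,208) between the fingers, sides parallel to them. Descend and grasp.

>>> send_rows:
  linear:
    - [0.03, 0, 0.003]
    - [0.03, 0, 0]
    - [0.02, 0, 0]
    - [0.01, 0, 0]
    - [0, 0, 0]
    - [0, 0, 0]
  twist: [0, 0, 0, 0, 0, 0]

```text
clock: 12.52
tool_pos: [0.5351, -0.1369, 0.0317]
eef_rot: [-0.032, 0.706, 0.032, 0.707]
contact_force: [0.0, -0.3, 0.6]
opening: 0.702
```

>>> send_rows:
  linear:
    - [0, 0, 0]
    - [0, 0, 0]
    - [0, 0, 0]
    - [0, 0, 0]
    - [-0.02, 0, 0]
    - [-0.05, 0, 0]
    - [-0.05, 0, 0]
    - [-0.05, 0, 0]
    - [0, 0, 0]
  twist: [0, 0, 0, 0, 0, 0, 0, 0, 0]
  jaw: 1
  newtons: 30

```text
clock: 13.65
tool_pos: [0.5367, -0.1369, 0.2041]
eef_rot: [-0.032, 0.704, 0.031, 0.709]
contact_force: [-1.2, 0.5, -1.4]
opening: 0.406
```

>>> send_rows:
  linear:
    - [0, 0, 0]
    - [0, 0.03, -0.005]
    - [0, 0.045, -0.006]
    - [0, 0.045, -0.006]
    - [0, 0.045, -0.006]
    - [0, 0.045, -0.006]
    - [0, 0.045, -0.006]
    - [0, 0.045, -0.006]
    - [0, 0.045, -0.006]
    - [0, 0.045, -0.006]
    - [0, 0.045, -0.006]
    - [0, 0.022, -0.006]
    - [0.02, 0.01, 0]
    - [0.05, 0, 0]
    - [0.05, 0, 0]
    - [0.03, 0, 0]
    - [0, 0, 0]
  twist: [0.09, 0, 0, 0, 0, 0, 0, 0, 0, 0, 0, 0, 0, 0, 0, 0, 0]

```text
clock: 15.78
tool_pos: [0.4675, 0.327, 0.047]
eef_rot: [-0.002, 0.709, -0.002, 0.705]
contact_force: [-0.6, -0.0, -0.7]
opening: 0.403
```

```bash
python3 - <<'E'
from h import *
st(); s=snap('wrist','w8')
E
```

```text
t 15.78 p [0.4675 0.327  0.047 ] open 0.403 F [-0.6 -0.  -0.7]
[[-0.005  0.     1.   ]
 [-0.006  1.    -0.001]
 [-1.    -0.006 -0.005]] q [-0.56  0.91 -0.22  1.85  0.43  0.44  0.47]
```

View pics/w8.png

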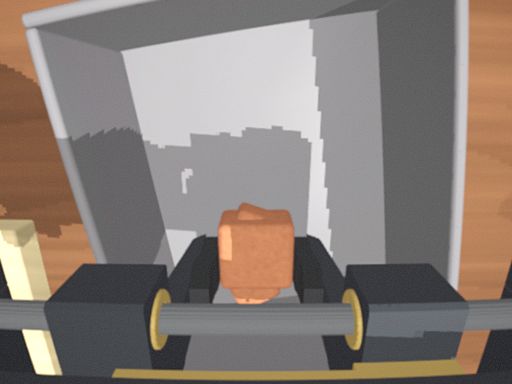

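>>> send_rows:
  linear:
    - [0.015, 0, 0]
    - [0, 0, 0]
  twist: [0, 0]

```text
clock: 16.08
tool_pos: [0.4693, 0.3299, 0.0355]
eef_rot: [-0.0, 0.707, -0.0, 0.707]
contact_force: [0.1, -0.2, -1.2]
opening: 0.406
```

>>> send_rows:
  linear:
    - [0, 0, 0]
    - [0, 0, 0]
    - [-0.03, 0, 0]
    - [-0.06, 0, 0]
    - [-0.06, 0, 0]
    - [0, -0.04, -0.03]
    - [0, -0.04, -0.02]
    - [0, -0.04, 0]
  twist: [0, 0, 0, 0, 0, 0, 0, 0]
  jaw: 0.45

```text
clock: 17.08
tool_pos: [0.4178, 0.2092, 0.1865]
eef_rot: [-0.001, 0.707, 0.001, 0.707]
contact_force: [0.6, -0.5, 0.4]
opening: 0.55
```

```bash
python3 - <<'E'
from h import *
st(); s=snap('wrist','w9'); s=snap('top','top9')
E
```

```text
t 17.07 p [0.4178 0.2092 0.1865] open 0.55 F [ 0.6 -0.5  0.4]
[[ 0.    -0.003  1.   ]
 [-0.     1.     0.003]
 [-1.    -0.     0.   ]] q [-0.34  0.59 -0.34  2.08  0.38  0.53  0.61]
```

View pics/top9.png

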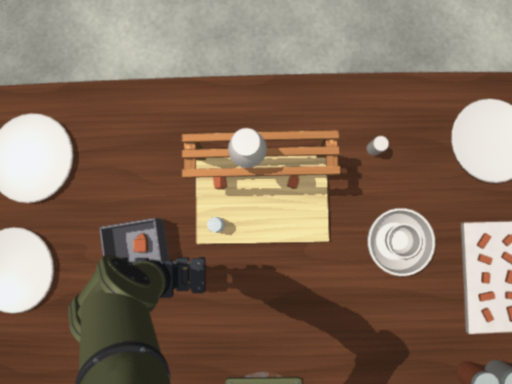

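Sherd C lies in the tub, bowls stay nested at (401,241). The rows cannot pitch the tool directly, so I test whether pushing outward at full reach makes it lean.

>>> send_rows:
  linear:
    - [-0.055, 0, 0]
    - [-0.055, 0, 0]
    - [-0.055, 0, 0]
    - [-0.055, 0, 0]
    - [-0.055, -0.02, 0.04]
    - [0, -0.03, 0.055]
    - [0, -0.03, 0.055]
    - [0, -0.02, 0.055]
    - [0, 0, 0.055]
    - [0, 0, 0.055]
    - [0, 0, 0.05]
  twist: [0, 0, 0, 0, 0, 0, 0, 0, 0, 0, 0]

```text
clock: 18.55
tool_pos: [0.7688, 0.1131, 0.4553]
eef_rot: [0.0, 0.707, 0.001, 0.707]
contact_force: [2.1, 0.7, 0.1]
opening: 0.552
```

```bash
python3 -c "
from h import *
st()"
```

```text
t 18.55 p [0.7688 0.1131 0.4553] open 0.552 F [2.1 0.7 0.1]
[[ 0.001 -0.001  1.   ]
 [ 0.001  1.     0.001]
 [-1.     0.001  0.001]] q [-0.14  0.9  -0.35  0.42  0.28  1.84  1.29]
```

>>> send_rows:
  linear:
    - [0, 0, 0.03]
    - [0, 0, 0.03]
    - [0, 0, 0.03]
    - [0, 0, 0.03]
  twist: [0, 0, 0, 0]

```text
clock: 19.05
tool_pos: [0.7971, 0.1113, 0.4359]
eef_rot: [-0.014, 0.707, 0.004, 0.707]
contact_force: [0.3, -0.4, -0.9]
opening: 0.55
```

```bash
python3 -c "
from h import *
st()"
```

```text
t 19.05 p [0.7971 0.1113 0.4359] open 0.55 F [ 0.3 -0.4 -0.9]
[[-0.    -0.024  1.   ]
 [-0.014  1.     0.024]
 [-1.    -0.014 -0.001]] q [-0.13  1.04 -1.09  0.14  1.04  2.03  1.33]
```

>>> send_rows:
  linear:
    - [-0.06, 0, 0.04]
    - [-0.06, 0, 0.04]
    - [-0.06, 0, 0.04]
    - [-0.06, 0, 0.04]
  twist: [0, 0, 0, 0]

```text
clock: 19.55
tool_pos: [0.7695, 0.0972, 0.5473]
eef_rot: [-0.011, 0.666, 0.009, 0.746]
contact_force: [0.2, -0.1, 0.5]
opening: 0.551
```

```bash
python3 -c "
from h import *
st()"
```

```text
t 19.55 p [0.7695 0.0972 0.5473] open 0.551 F [ 0.2 -0.1  0.5]
[[ 0.114 -0.029  0.993]
 [-0.001  1.     0.029]
 [-0.994 -0.004  0.114]] q [-0.1   0.92 -1.43  0.13  1.36  2.09  1.35]
```

The lean grows (6.5°). Continue pushing upward.

>>> send_rows:
  linear:
    - [-0.06, 0, 0.03]
    - [-0.06, 0, 0.03]
    - [-0.06, 0, 0.03]
    - [-0.06, 0, 0.03]
    - [-0.06, 0, 0.03]
  twist: [0, 0, 0, 0, 0]

```text
clock: 20.18
tool_pos: [0.6964, 0.0797, 0.7001]
eef_rot: [-0.007, 0.605, 0.015, 0.796]
contact_force: [0.0, 0.2, -0.2]
opening: 0.548
```

```bash
python3 -c "
from h import *
st()"
```

```text
t 20.18 p [0.6964 0.0797 0.7001] open 0.548 F [ 0.   0.2 -0.2]
[[ 0.268 -0.031  0.963]
 [ 0.015  0.999  0.028]
 [-0.963  0.007  0.268]] q [-0.13  0.69 -0.8   0.14  0.76  2.09  1.37]
```

>>> send_rows:
  linear:
    - [-0.06, 0, 0.02]
    - [-0.06, 0, 0.02]
    - [-0.06, 0, 0.02]
    - [-0.06, 0, 0.02]
    - [-0.06, 0, 0.02]
    - [-0.06, 0, 0.02]
  twist: [0, 0, 0, 0, 0, 0]

```text
clock: 20.92
tool_pos: [0.6032, 0.0625, 0.8225]
eef_rot: [-0.003, 0.546, 0.017, 0.838]
contact_force: [0.8, -0.5, -0.7]
opening: 0.552
```

```bash
python3 -c "
from h import *
st()"
```

```text
t 20.93 p [0.6032 0.0625 0.8225] open 0.552 F [ 0.8 -0.5 -0.7]
[[ 0.404 -0.031  0.914]
 [ 0.024  0.999  0.023]
 [-0.915  0.013  0.404]] q [-0.25  0.52  0.51  0.14 -0.38  2.09  1.48]
```

>>> send_rows:
  linear:
    - [-0.06, 0, 0.02]
    - [-0.06, 0, 0.02]
    - [-0.06, 0, 0.02]
    - [-0.06, 0, 0.02]
  twist: [0, 0, 0, 0]

```text
clock: 21.42
tool_pos: [0.5191, 0.0515, 0.9148]
eef_rot: [0.001, 0.476, 0.024, 0.879]
contact_force: [0.6, 1.2, 0.1]
opening: 0.55
```

```bash
python3 -c "
from h import *
st()"
```

```text
t 21.43 p [0.5191 0.0515 0.9148] open 0.55 F [0.6 1.2 0.1]
[[ 0.546 -0.041  0.836]
 [ 0.044  0.999  0.02 ]
 [-0.836  0.025  0.548]] q [-0.3   0.35  0.56  0.14 -0.37  2.09  1.49]
```

Lean is 33°, as wanted. Come down in front of the shelf towards the right sherd.

>>> send_rows:
  linear:
    - [0.03, -0.008, -0.02]
    - [0.043, -0.0114, -0.027]
    - [0.043, -0.0114, -0.027]
    - [0.043, -0.0114, -0.027]
    - [0.043, -0.0114, -0.027]
    - [0.043, -0.0114, -0.027]
    - [0.043, -0.0114, -0.027]
    - [0.043, -0.0114, -0.027]
    - [0.043, -0.0114, -0.027]
    - [0.043, -0.0114, -0.027]
    - [0.043, -0.0114, -0.027]
    - [0.043, -0.0114, -0.027]
    - [0.043, -0.0114, -0.027]
    - [0.043, -0.0114, -0.027]
    - [0, 0, 0]
  twist: [0, 0, 0, 0, 0, 0, 0, 0, 0, 0, 0, 0, 0, 0, 0]
  jaw: 0.3

```text
clock: 23.3
tool_pos: [0.5504, -0.0625, 0.3085]
eef_rot: [0.006, 0.485, 0.023, 0.874]
contact_force: [0.7, -0.2, 0.0]
opening: 0.7
```

```bash
python3 - <<'E'
from h import *
st(); s=snap('wrist','w10')
E
```

```text
t 23.3 p [ 0.5504 -0.0625  0.3085] open 0.7 F [ 0.7 -0.2  0. ]
[[ 0.529 -0.035  0.848]
 [ 0.046  0.999  0.012]
 [-0.847  0.032  0.53 ]] q [ 0.18  0.36 -0.13  2.21 -1.    0.04  2.65]
```

View pics/w10.png

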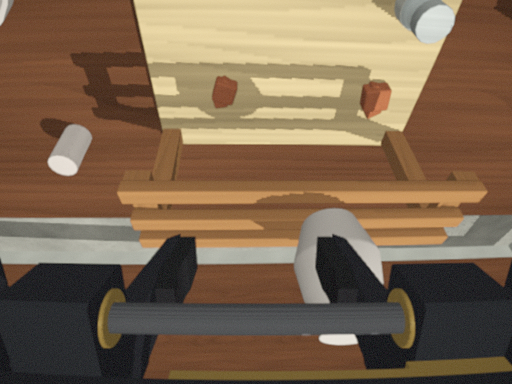

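Scene as expected (sherds at (224,91) and (376,98)), but the wrist ran into limits (q5, q6, q7). Passing on the left side should send q5 the other way, so I go back up and over to +y.

>>> send_rows:
  linear:
    - [-0.036, 0.01, 0.023]
    - [-0.036, 0.03, 0.023]
    - [-0.036, 0.03, 0.023]
    - [-0.036, 0.03, 0.023]
    - [-0.036, 0.03, 0.023]
    - [-0.036, 0.04, 0.023]
    - [-0.036, 0.04, 0.023]
    - [0, 0.04, 0]
  twist: [0, 0, 0, 0, 0, 0, 0, 0]

```text
clock: 24.35
tool_pos: [0.5485, 0.1606, 0.5634]
eef_rot: [0.002, 0.479, 0.033, 0.877]
contact_force: [-0.5, 0.2, -0.2]
opening: 0.701
```

```bash
python3 -c "
from h import *
st()"
```

```text
t 24.35 p [0.5485 0.1606 0.5634] open 0.701 F [-0.5  0.2 -0.2]
[[ 0.538 -0.056  0.841]
 [ 0.06   0.998  0.027]
 [-0.841  0.036  0.54 ]] q [-1.4   0.18  1.16  1.7  -0.09  0.8   1.37]
```

>>> send_rows:
  linear:
    - [0.042, 0, -0.027]
    - [0.042, 0, -0.027]
    - [0.042, 0, -0.027]
    - [0.042, 0, -0.027]
  twist: [0, 0, 0, 0]

```text
clock: 24.85
tool_pos: [0.5454, 0.1652, 0.3593]
eef_rot: [-0.0, 0.481, 0.031, 0.876]
contact_force: [0.9, 1.5, -0.3]
opening: 0.7
```

```bash
python3 -c "
from h import *
st()"
```

```text
t 24.85 p [0.5454 0.1652 0.3593] open 0.7 F [ 0.9  1.5 -0.3]
[[ 0.536 -0.054  0.843]
 [ 0.054  0.998  0.03 ]
 [-0.843  0.03   0.538]] q [-1.    0.36  0.72  2.12 -0.42  0.21  1.63]
```

>>> send_rows:
  linear:
    - [0, 0.045, 0]
    - [0, 0.045, 0]
    - [0, 0.045, 0]
    - [0, 0.045, 0]
    - [0, 0.03, 0]
  twist: [0, 0, 0, 0, 0]

```text
clock: 25.48
tool_pos: [0.5326, 0.3784, 0.3671]
eef_rot: [-0.0, 0.481, 0.033, 0.876]
contact_force: [-0.2, -0.0, -1.5]
opening: 0.697
```

```bash
python3 -c "
from h import *
st()"
```

```text
t 25.48 p [0.5326 0.3784 0.3671] open 0.697 F [-0.2 -0.  -1.5]
[[ 0.535 -0.059  0.843]
 [ 0.058  0.998  0.032]
 [-0.843  0.032  0.537]] q [-1.44  0.61  0.98  1.84 -0.45  0.46  1.3 ]
```

q5 still goes negative. I ratchet q5 against its lower limit: at small q6, twist far negative (q5 clamps, q7 runs on), then twist back (shared by q5 and q7).

>>> send_rows:
  linear:
    - [0, -0.05, 0]
    - [0, -0.05, 0]
    - [0, -0.05, 0]
    - [0, -0.05, 0]
    - [0, 0, 0]
    - [0, 0, 0]
    - [0, 0, 0]
    - [0, 0, 0]
    - [0, 0, 0]
    - [0, 0, 0]
    - [0, 0, 0]
    - [0, 0, 0]
    - [0, 0, 0]
    - [0, 0, 0]
    - [0, 0, 0]
    - [0, 0, 0]
    - [0, 0, 0]
    - [0, 0, 0]
    - [0, 0, 0]
    - [0, 0, 0]
  twist: [-0.18, -0.18, -0.18, -0.18, -0.18, -0.18, -0.18, -0.18, -0.18, -0.18, -0.18, -0.18, -0.18, -0.18, -0.18, -0.18, -0.18, -0.18, -0.18, -0.18]

```text
clock: 27.98
tool_pos: [0.4999, 0.2301, 0.2509]
eef_rot: [0.875, 0.025, -0.479, 0.062]
contact_force: [0.7, 1.0, -1.6]
opening: 0.702
```

```bash
python3 -c "
from h import *
st()"
```

```text
t 27.98 p [0.4999 0.2301 0.2509] open 0.702 F [ 0.7  1.  -1.6]
[[ 0.539  0.103 -0.836]
 [-0.015 -0.991 -0.132]
 [-0.842  0.084 -0.533]] q [-0.03  0.73 -1.19  2.22  1.56  1.13  2.65]
```

Works: q3 = -1.19, q5 = 1.56, q6 = 1.13. Twist back the 3.24 rad it actually made.

>>> send_rows:
  linear:
    - [0, 0, 0]
    - [0, 0, 0]
    - [0, 0, 0]
    - [0, 0, 0]
    - [0, 0, 0]
    - [0, 0, 0]
    - [0, 0, 0]
    - [0, 0, 0]
    - [0, 0, 0]
    - [0, 0, 0]
    - [0, 0, 0]
    - [0, 0, 0]
    - [0, 0, 0]
    - [0, 0, 0]
    - [0, 0, 0]
    - [0, 0, 0]
    - [0, 0, 0]
    - [0, 0, 0]
  twist: [0.18, 0.18, 0.18, 0.18, 0.18, 0.18, 0.18, 0.18, 0.18, 0.18, 0.18, 0.18, 0.18, 0.18, 0.18, 0.18, 0.18, 0.18]

```text
clock: 30.22
tool_pos: [0.5025, 0.2284, 0.2527]
eef_rot: [-0.015, 0.478, -0.004, 0.878]
contact_force: [-0.1, 0.7, 1.1]
opening: 0.697
```

```bash
python3 - <<'E'
from h import *
st(); s=snap('wrist','w11'); snap('scene','sc11')
E
```

```text
t 30.23 p [0.5025 0.2284 0.2527] open 0.697 F [-0.1  0.7  1.1]
[[ 0.543 -0.007  0.839]
 [-0.021  1.     0.023]
 [-0.839 -0.03   0.543]] q [ 0.01  0.78 -1.28  2.22  1.56  1.23 -0.58]
```

View pics/w11.png

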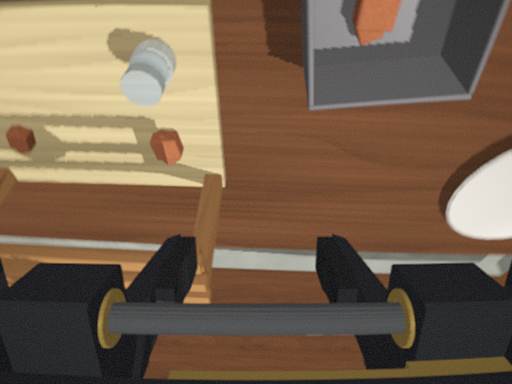

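View pics/sc11.png

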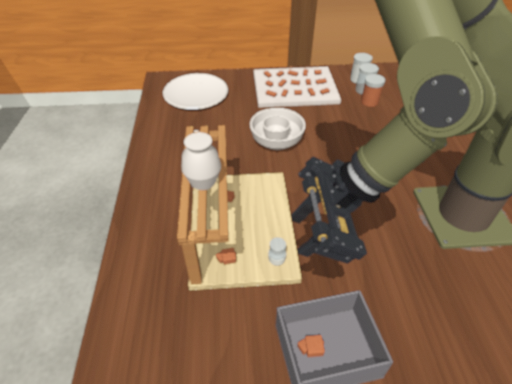

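Orientation restored: lean 33°, joints mid-range. The scene view shows C in the tub at (312,346), the nested bowls, and both shelf sherds in place. Approach the left sherd.

>>> send_rows:
  linear:
    - [0.02, -0.024, 0]
    - [0.034, -0.024, 0]
    - [0.034, -0.024, 0]
    - [0.034, -0.024, 0]
    - [0.033, -0.022, 0]
    - [0, 0, 0]
  twist: [0, 0, 0, 0, 0, 0]
  jaw: 0.3

```text
clock: 31.08
tool_pos: [0.5881, 0.1042, 0.1227]
eef_rot: [-0.018, 0.48, -0.004, 0.877]
contact_force: [0.4, 0.5, 0.7]
opening: 0.7
```

```bash
python3 - <<'E'
from m import *
st(); s=snap('wrist','w12')
p=np.array(get_state()['tool_pos']); X=R.from_quat(get_state()['eef_rot']).as_matrix()[:,0]; print(proj(s,[p+X*.05,p+X*.1,[.634,.105,.03]]).round())
E
```

```text
t 31.07 p [0.5881 0.1042 0.1227] open 0.7 F [0.4 0.5 0.7]
[[ 0.539 -0.01   0.843]
 [-0.024  0.999  0.028]
 [-0.842 -0.036  0.538]] q [ 0.25  1.05 -1.13  2.25  1.98  1.18 -0.52]
[[260. 221.]
 [259. 197.]
 [260. 181.]]
```

View pics/w12.png

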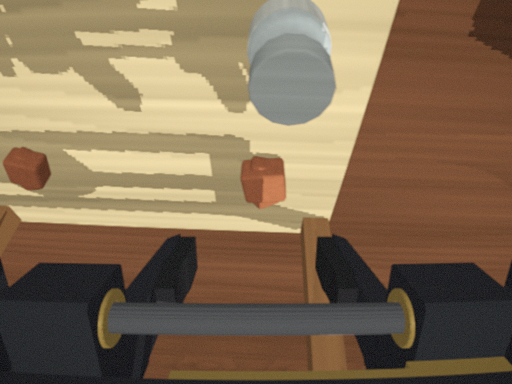

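```bash
python3 - <<'E'
from m import *
s=load('w12'); b=cv2.resize(s['frame'][135:225,0:60],None,fx=6,fy=6,interpolation=2); a=cv2.resize(s['frame'][135:225,225:305],None,fx=5,fy=6,interpolation=2); cv2.imwrite('pics/w12z.png',np.hstack([b,a])[:,:,::-1])
for z in (.02,.042): red(s,(235,150,295,212),z,105,.7); red(s,(0,145,55,192),z,80,.7)
E
```

```text
[ 241  157   44   52 1879] [263.1 180.9] mean [0.6464 0.1073] x 0.6173 0.6845 y 0.0882 0.127 ((650.59814453125, 107.08029174804688), (67.36500549316406, 37.0296745300293), 4.529269695281982)
[   3  147   47   43 1460] [ 26.8 168. ] mean [ 0.6392 -0.1023] x 0.6134 0.6683 y -0.1289 -0.0766 ((639.7728881835938, -103.12570190429688), (37.042354583740234, 62.98804473876953), 47.121578216552734)
[ 241  157   44   52 1879] [263.1 180.9] mean [0.6216 0.1071] x 0.596 0.6551 y 0.0903 0.1244 ((625.3385009765625, 106.88005065917969), (59.215572357177734, 32.55007553100586), 4.529252529144287)
[   3  147   47   43 1460] [ 26.8 168. ] mean [ 0.6154 -0.0772] x 0.5926 0.6409 y -0.1006 -0.0545 ((615.8228149414062, -77.89653015136719), (32.56122589111328, 55.3681526184082), 47.12138748168945)
```

View pics/w12z.png

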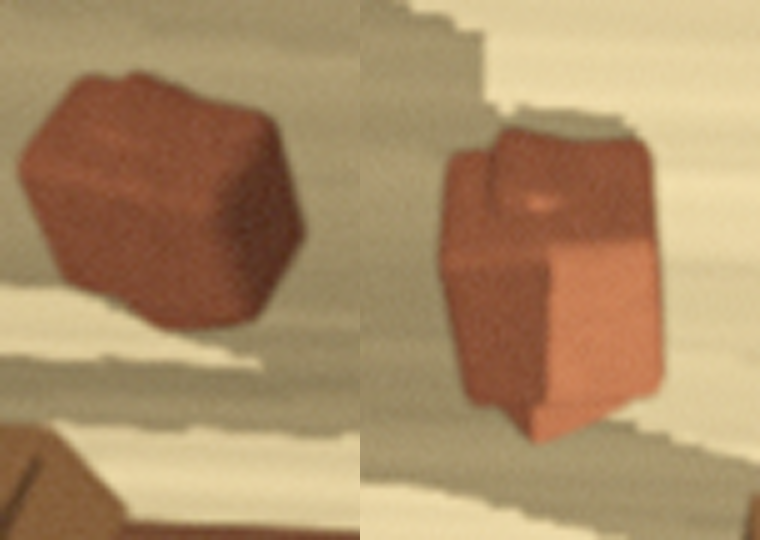

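Left sherd (a): near end x≈.617, far top x≈.655, y≈.107, yaw ≈ +.08 — matches the 6–16 mm rule. Go in.

>>> send_rows:
  linear:
    - [0, 0.006, -0.01]
    - [0.025, 0, 0]
    - [0.03, 0, 0]
    - [0.025, 0, 0]
    - [0.014, 0, 0]
    - [0.009, 0, 0]
    - [0, 0, 0]
  twist: [-0.08, 0, 0, 0, 0, 0, 0]

```text
clock: 32.0
tool_pos: [0.6354, 0.1112, 0.0333]
eef_rot: [-0.05, 0.478, 0.018, 0.876]
contact_force: [-0.2, 0.8, -0.3]
opening: 0.703
```

```bash
python3 - <<'E'
from m import *
st(); s=snap('wrist','w13')
E
```

```text
t 32.0 p [0.6354 0.1112 0.0333] open 0.703 F [-0.2  0.8 -0.3]
[[ 0.541 -0.079  0.837]
 [-0.017  0.994  0.105]
 [-0.841 -0.07   0.537]] q [ 0.23  1.24 -1.02  2.12  2.15  1.17 -0.42]
```

View pics/w13.png

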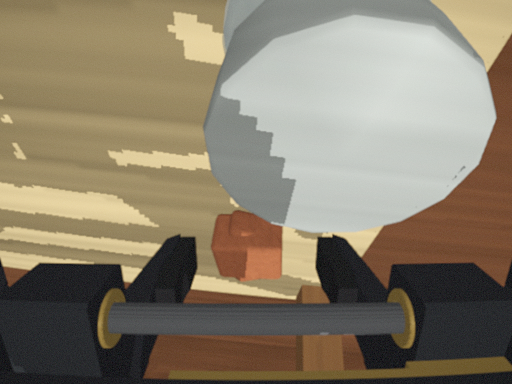

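>>> send_rows:
  linear:
    - [0.003, -0.003, 0]
    - [0, 0, 0]
  twist: [0, 0]

```text
clock: 32.3
tool_pos: [0.6375, 0.1071, 0.031]
eef_rot: [-0.05, 0.478, 0.017, 0.877]
contact_force: [-1.8, -1.1, -0.6]
opening: 0.705
```

>>> send_rows:
  linear:
    - [0, 0, 0]
    - [0, 0, 0]
    - [0, 0, 0]
    - [0, 0, 0]
    - [-0.01, 0, 0]
    - [-0.03, 0, 0]
    - [-0.03, 0, 0]
    - [-0.03, 0, 0]
    - [-0.04, 0, 0]
    - [0, 0, 0]
  twist: [0, 0, 0, 0, 0, 0, 0, 0, 0, 0]
  jaw: 1
  newtons: 30

```text
clock: 33.55
tool_pos: [0.5611, 0.1109, 0.151]
eef_rot: [-0.05, 0.477, 0.019, 0.877]
contact_force: [0.4, 1.3, -0.7]
opening: 0.384
```

```bash
python3 - <<'E'
from m import *
st(); s=snap('wrist','w14')
E
```

```text
t 33.55 p [0.5611 0.1109 0.151 ] open 0.384 F [ 0.4  1.3 -0.7]
[[ 0.544 -0.081  0.835]
 [-0.015  0.994  0.106]
 [-0.839 -0.07   0.54 ]] q [ 0.24  0.99 -1.16  2.31  1.93  1.18 -0.5 ]
```

View pics/w14.png

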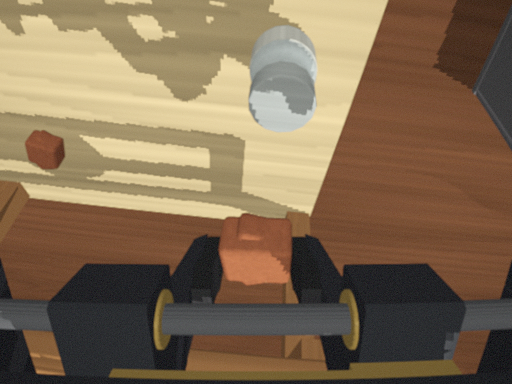

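>>> send_rows:
  linear:
    - [-0.019, 0.025, -0.012]
    - [-0.019, 0.04, -0.012]
    - [-0.019, 0.04, -0.012]
    - [-0.019, 0.04, -0.012]
    - [-0.019, 0.04, -0.012]
    - [-0.019, 0.04, -0.012]
    - [0.032, 0.003, -0.02]
    - [0.032, 0.003, -0.02]
    - [0.032, 0.003, -0.02]
    - [0, 0, 0]
    - [0, 0, 0]
  twist: [0, 0, 0, 0, 0, 0, 0, 0, 0, 0, 0]

```text
clock: 34.98
tool_pos: [0.4233, 0.3297, 0.0767]
eef_rot: [-0.049, 0.479, 0.017, 0.876]
contact_force: [0.5, -0.3, 0.1]
opening: 0.385
```

```bash
python3 - <<'E'
from m import *
st(); s=snap('wrist','w15')
E
```

```text
t 34.98 p [0.4233 0.3297 0.0767] open 0.385 F [ 0.5 -0.3  0.1]
[[ 0.541 -0.077  0.837]
 [-0.017  0.995  0.103]
 [-0.841 -0.07   0.537]] q [-0.43  1.16 -1.1   2.29  1.8   1.48 -1.04]
```

View pics/w15.png

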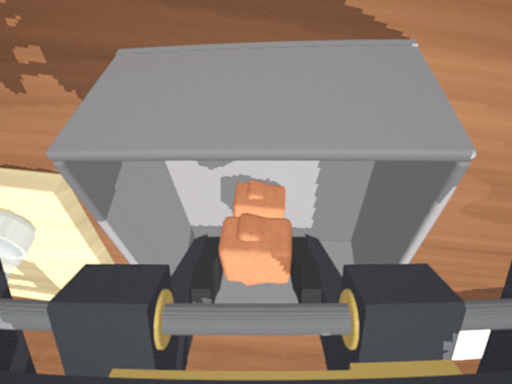

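Over the tub with C visible inside. Release, then traverse to the right sherd.

>>> send_rows:
  linear:
    - [0, 0, 0]
    - [0, 0, 0]
    - [0, 0, 0]
    - [-0.03, -0.003, 0.02]
    - [-0.035, -0.003, 0.022]
    - [-0.035, -0.003, 0.022]
    - [0.014, -0.03, 0.006]
    - [0.014, -0.044, 0.006]
    - [0.014, -0.044, 0.006]
    - [0.014, -0.044, 0.006]
    - [0.014, -0.044, 0.006]
    - [0.014, -0.044, 0.006]
    - [0.014, -0.044, 0.006]
    - [0.014, -0.044, 0.006]
    - [0.014, -0.044, 0.006]
    - [0.014, -0.044, 0.006]
    - [0, 0, 0]
  twist: [0, 0, 0, 0, 0, 0, 0, 0, 0, 0, 0, 0, 0, 0, 0, 0, 0]
  jaw: 0.4

```text
clock: 37.15
tool_pos: [0.5826, -0.0964, 0.1391]
eef_rot: [-0.048, 0.479, 0.013, 0.876]
contact_force: [-0.6, 0.7, -0.2]
opening: 0.6
```

```bash
python3 - <<'E'
from m import *
st(); s=snap('wrist','w16'); a=cv2.resize(s['frame'][130:260,190:320],None,fx=4.5,fy=4.5,interpolation=2); cv2.imwrite('pics/w16z.png',a[:,:,::-1])
red(s,(190,140,320,250),.03,80,.7)
E
```

```text
t 37.15 p [ 0.5826 -0.0964  0.1391] open 0.6 F [-0.6  0.7 -0.2]
[[ 0.541 -0.069  0.838]
 [-0.024  0.995  0.097]
 [-0.841 -0.073  0.536]] q [ 0.72  0.98 -1.08  2.28  2.1   0.88 -0.17]
[ 249  145   40   42 1288] [268.  166.5] mean [ 0.6288 -0.091 ] x 0.6039 0.6554 y -0.1066 -0.0743 ((630.761474609375, -90.81302642822266), (30.853918075561523, 52.59453201293945), 79.12100219726562)
[ 191  213  129   37 3185] [251.5 234.7] mean [ 0.7392 -0.0987] x 0.7073 0.7819 y -0.1668 -0.0252 ((746.7777099609375, -96.4058609008789), (140.93463134765625, 74.31248474121094), 87.8678207397461)
```

View pics/w16.png

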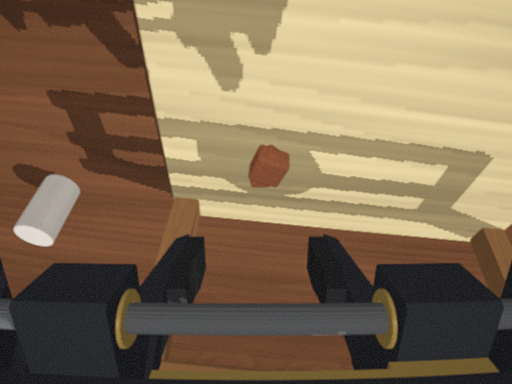

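View pics/w16z.png

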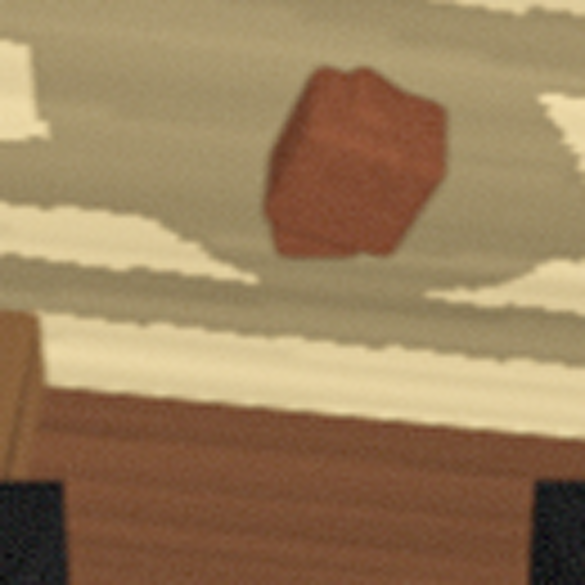

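```bash
python3 - <<'E'
from m import *
s=load('w16')
f=lambda X,Y:[190+X/4.5,130+Y/4.5]
P=plane(s,[f(445,165),f(395,250),f(310,150),f(280,250)],.04); print(P.round(4)); 
for i in(0,2): d=P[i+1]-P[i]; print(np.arctan2(d[1],d[0]))
print(P[:,:2].mean(0)); print(plane(s,[f(355,68),f(268,210),f(335,258)],.02).round(4), plane(s,[f(335,258)],.04))
E
```

```text
[[ 0.6158 -0.075   0.04  ]
 [ 0.6399 -0.081   0.04  ]
 [ 0.6155 -0.099   0.04  ]
 [ 0.6433 -0.1027  0.04  ]]
-0.24216146467112015
-0.13052872675419314
[ 0.62862993 -0.08943371]
[[ 0.6132 -0.0922  0.02  ]
 [ 0.6543 -0.1061  0.02  ]
 [ 0.6673 -0.0911  0.02  ]] [[ 0.64396594 -0.09204325  0.04      ]]
```

>>> send_rows:
  linear:
    - [0, 0.01, -0.015]
    - [0, 0, 0]
    - [0, 0, 0]
    - [0.03, 0, 0]
    - [0.03, 0, 0]
    - [0.02, 0, 0]
    - [0, 0, 0]
  twist: [0, 0.14, 0.14, 0, 0, 0, 0]

```text
clock: 38.08
tool_pos: [0.6123, -0.0829, 0.063]
eef_rot: [0.073, 0.477, -0.049, 0.875]
contact_force: [-0.9, 0.1, 0.5]
opening: 0.601
```

```bash
python3 - <<'E'
from m import *
st(); s=snap('wrist','w17'); p=np.array(get_state()['tool_pos']); X=R.from_quat(get_state()['eef_rot']).as_matrix()[:,0]; print(p+X*.038,proj(s,[p+X*.038,p+X*.025]))
E
```

```text
t 38.08 p [ 0.6123 -0.0829  0.063 ] open 0.601 F [-0.9  0.1  0.5]
[[ 0.54   0.156  0.827]
 [-0.016  0.984 -0.175]
 [-0.841  0.082  0.534]] q [ 0.68  1.2  -1.09  2.21  2.21  1.02 -0.42]
[ 0.63268034 -0.0834686   0.03191205] [[256.55690055 226.43542049]
 [256.58768502 235.41754855]]
```

View pics/w17.png

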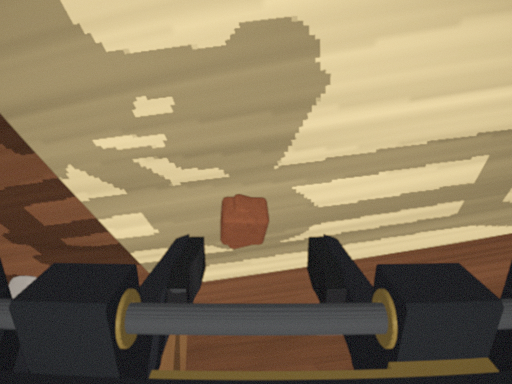

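Sherd B aligned with the fingers, about 7 mm left of the axis. Correct, go in and grasp.

>>> send_rows:
  linear:
    - [0.01, -0.007, 0]
    - [0.017, 0, 0]
    - [0.01, 0, 0]
    - [0, 0, 0]
  twist: [0, 0, 0, 0]

```text
clock: 38.62
tool_pos: [0.6314, -0.0917, 0.0312]
eef_rot: [0.074, 0.477, -0.05, 0.875]
contact_force: [-0.1, 0.5, -0.2]
opening: 0.599
```

>>> send_rows:
  linear:
    - [0, 0, 0]
    - [0, 0, 0]
    - [0, 0, 0]
    - [0, 0, 0]
    - [-0.01, 0, 0]
    - [-0.03, 0, 0]
    - [-0.03, 0, 0]
    - [-0.03, 0, 0]
    - [-0.04, 0, 0]
    - [0, 0, 0]
  twist: [0, 0, 0, 0, 0, 0, 0, 0, 0, 0]
  jaw: 1
  newtons: 30

```text
clock: 39.88
tool_pos: [0.5549, -0.0892, 0.152]
eef_rot: [0.072, 0.475, -0.049, 0.876]
contact_force: [0.2, -0.7, -0.5]
opening: 0.321
```

```bash
python3 - <<'E'
from m import *
st(); s=snap('wrist','w18')
E
```

```text
t 39.88 p [ 0.5549 -0.0892  0.152 ] open 0.321 F [ 0.2 -0.7 -0.5]
[[ 0.543  0.154  0.825]
 [-0.018  0.985 -0.173]
 [-0.839  0.079  0.538]] q [ 0.76  0.99 -1.19  2.35  2.07  0.97 -0.45]
```

View pics/w18.png

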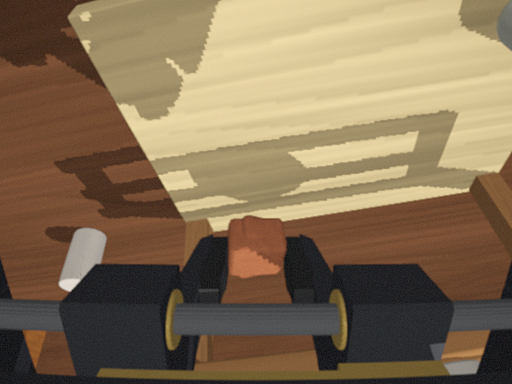

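>>> send_rows:
  linear:
    - [0, 0, 0]
    - [0, 0, 0]
    - [-0.02, 0.025, -0.004]
    - [-0.02, 0.044, -0.004]
    - [-0.012, 0.044, -0.004]
    - [-0.012, 0.044, -0.004]
    - [-0.01, 0.044, -0.004]
    - [-0.01, 0.044, -0.004]
    - [-0.01, 0.044, -0.004]
    - [-0.008, 0.044, -0.004]
    - [-0.008, 0.044, -0.004]
    - [-0.008, 0.044, -0.004]
    - [0.033, 0.003, -0.02]
    - [0.033, 0.003, -0.02]
    - [0.033, 0.003, -0.02]
    - [0, 0, 0]
  twist: [-0.14, -0.14, 0, 0, 0, 0, 0, 0, 0, 0, 0, 0, 0, 0, 0, 0]

```text
clock: 41.92
tool_pos: [0.4271, 0.3272, 0.0783]
eef_rot: [-0.052, 0.481, 0.016, 0.875]
contact_force: [0.0, 0.7, -0.6]
opening: 0.323
```

```bash
python3 - <<'E'
from m import *
st(); s=snap('wrist','w19')
E
```

```text
t 41.92 p [0.4271 0.3272 0.0783] open 0.323 F [ 0.   0.7 -0.6]
[[ 0.538 -0.078  0.84 ]
 [-0.022  0.994  0.106]
 [-0.843 -0.075  0.533]] q [-0.43  1.15 -1.09  2.28  1.8   1.46 -1.02]
```

View pics/w19.png

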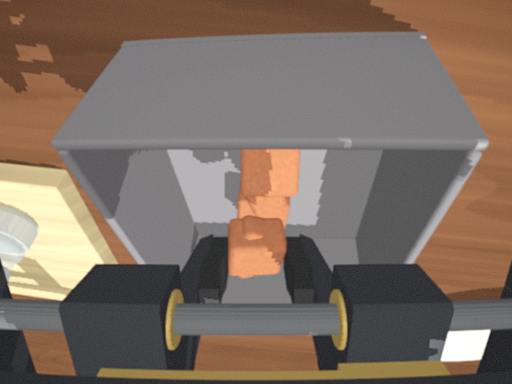

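>>> send_rows:
  linear:
    - [0, 0.01, 0]
    - [0, 0, 0]
  twist: [0, 0]

```text
clock: 42.22
tool_pos: [0.4277, 0.3402, 0.0828]
eef_rot: [-0.048, 0.478, 0.018, 0.877]
contact_force: [0.3, -0.0, -0.2]
opening: 0.322
```

>>> send_rows:
  linear:
    - [0, 0, 0]
    - [0, 0, 0]
    - [0, 0, 0]
    - [-0.03, -0.005, 0.02]
    - [-0.04, -0.005, 0.025]
    - [-0.04, -0.005, 0.025]
    - [-0.02, 0, -0.02]
    - [0, -0.03, -0.03]
    - [0, -0.03, -0.02]
    - [0, 0, 0]
    - [0, 0, 0]
  twist: [0, 0, 0, 0, 0, 0, 0, 0, 0, 0, 0]
  jaw: 0.5

```text
clock: 43.6
tool_pos: [0.363, 0.2669, 0.1959]
eef_rot: [-0.049, 0.478, 0.018, 0.877]
contact_force: [0.1, 0.0, 0.2]
opening: 0.495
```

```bash
python3 - <<'E'
from m import *
st(); a=snap('scene','sc20'); b=snap('top','top20'); snap('wrist','w20')
z=cv2.resize(b['frame'][120:310,90:450],None,fx=2.2,fy=2.2,interpolation=2); cv2.imwrite('pics/top20z.png',z[:,:,::-1])
for n,px,zz in(('jar top',[[216,223]],.082),):
    pass
o=load('top0')['frame'].astype(int)
d=np.abs(b['frame'].astype(int)-o).max(2)
for n,(x0,y0,x1,y1) in dict(jar=(205,214,228,235),vase=(228,125,268,170),prop=(366,134,392,158),lbowl=(365,205,438,278)).items(): print(n,(d[y0:y1,x0:x1]>40).mean().round(3))
E
```

```text
t 43.6 p [0.363  0.2669 0.1959] open 0.495 F [0.1 0.  0.2]
[[ 0.542 -0.078  0.837]
 [-0.016  0.995  0.102]
 [-0.841 -0.069  0.537]] q [-0.41  0.86 -1.26  2.48  1.51  1.38 -1.1 ]
jar 0.0
vase 0.0
prop 0.0
lbowl 0.092
```

View pics/top20z.png

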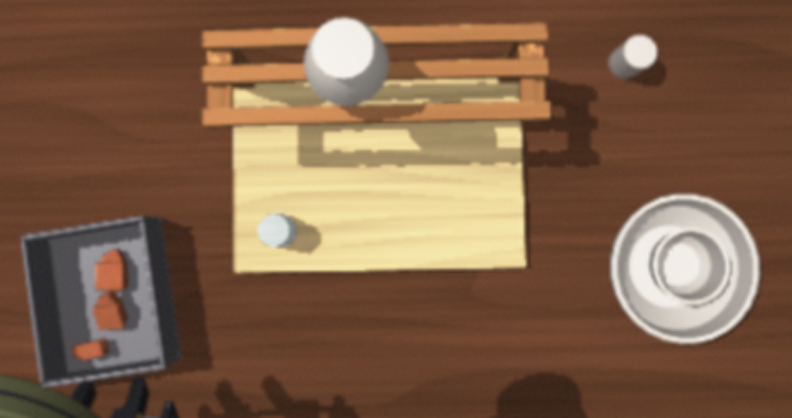

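View pics/sc20.png

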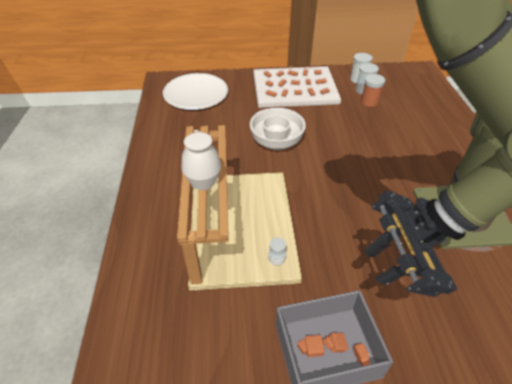

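All three sherds are in the tub, the board holds only the jar, the bowls are nested, and the gripper is clear. Hand in.

```bash
python3 -c "
from plant import r
print(r.finish_job())"
```

```text
the job is handed in; nothing more can be done
None
```

The board is cleared and the job was handed in at about 43.6 s, inside the 70 s limit. No verdict is reported.

**Order of work:** I pinched the small bowl by its rim and lowered it onto the large bowl's floor under force checks. The reading at contact was a few newtons, up to about 9 N. I released it only once it stood level. Then sherd C went into the tub with an upright gripper, followed by A and B from under the shelf.

**Reaching under the shelf:** the interface gives no direct way to tilt the tool. I got a 33° lean by pushing the arm past full reach. The wrist then ran into its joint limits, so I twisted it against a limit and back to free it. This cost about 14 s. In one call I twisted and moved sideways at once, so the tool ended about 10 cm lower than planned, in clear air, and the later pictures show nothing disturbed.

**Last checks:**
- **Sherds:** the final top and scene views show all three in the tub and none on the board.
- **Bowls:** the small bowl stands upright inside the large one.
- **Bystanders:** the jar, vase and prop show no change from the first picture.
- **Robot:** the gripper was in free air with a force reading near 0. The largest force in the readings was about 12 N, at the rim pinch on the small bowl.

The small bowl hung about 8° tilted while carried and straightened as it was set down. No final check failed or disagreed.

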